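Close the swing clamp of the circuit-board holder and run its wing nut down

ROBOT

A 6-joint arm with a two-finger parallel gripper is mounted at the origin on the work surface. World frame = base frame: x ahead of the robot, y to its left, z up, the work surface at z = 0. Lengths are in m, angles in degrees, forces in N, time in s.
With the tool pointing down it reaches from about 0.3 to 0.75 m from the base axis. Payload 8.5 kg.
Tool frame: the origin (TCP) lies at the very end of the fingers, on their centre line; the grasp point (between the pads) lies 19 mm behind it; z points along the fingers, x is the direction in which the jaws open and shut, and the axes are right-handed (so a half turn about z gives the same grasp; the last joint's range is limited). The gripper opens to 85 mm and grips with 20 to 120 N. Pads are 22 mm wide; open, the fingers measure 114 mm over their backs; the gripper's body (76 mm by 85 mm) begins 54 mm behind the grasp point. The pads swing forward as they close: fully open they stand 13 mm farther back than shut.
Start: joints at [51.664, 21.807, 74.336, -0, 83.858, -12.336], TCP at [0.241, 0.494, 0.231] pointing down, gripper open.
Joint ranges: [-178.18, 178.18], [-50.72, 133.34], [12.68, 142.11], [-81.47, 261.47], [9.98, 163.14], [-165.26, 165.26]. Speed limits (degrees/s): [136.94, 136.94, 180, 180, 180, 180].

INTERFACE

Orientations are given as a 3x3 rotation matrix whose columns are the frame's x, y, z axes.
In Python, from workcell import * gives the robot as it stands.
- The arm moves only by the tool servo_tool, never from a script. Its argument "steps" is a list that holds one entry, the list of rows, each a list of 7 numbers: the closure in counts, from 0 (fully open) to 255 (shut), then the shift along the tool's x, y, z in mm, then the turn, a rotation vector about the tool's x, y, z in rad. In form: [[[gripper, tx, ty, tz, ax, ay, az], ...]]. A call has 1 to 10 rows; each row is the pose to reach, as a shift and turn from the pose measured when the call began, along the tool's axes at that moment; what a row does not reach only later rows make up. A row lasts 1/10 s, in which the tool goes at most 50 mm and 8.59 degrees, less where a joint would pass 70% of its speed; a pose out of reach is approached as far as the arm can. A call with a gripper value outside its range is refused whole. The fingers move at their own pace and stop on an object; the grip force is fixed at half the most. Time passes only in rows, so rows that repeat a pose let the fingers close. It gives the time, the measured TCP pose, the force and the opening at its end, in the units of the state.
- observe(): the state, without advancing time (a new reading comes with each control period).
- read_camera(name): name is "scene" or "top" or "wrist"; returns a dict with "pixels" (400x640x3 uint8, red, green, blue), "fx", "fy", "cx", "cy" (pixels), "R" (3x3) and "t" (3): a world point X has camera coordinates R X + t. Camera axes: x right, y down, z forward; pixel columns grow to the right and rows downward; lengths in m; the calibration is good to about 2 mm. A picture is of the moment at which its call begins. There is no depth.
- hand_in(): hands the job in, once; it reports no verdict.
The state is a dict: "t": time; "joints": joint angles; "dq": joint speeds; "joint_efforts": joint torques, N m; "eef_pos": TCP position; "ee_rot": TCP orientation; "ft_force": force on the tool from outside, world axes, zero at the start; "torque": the same for the moment, N m; "gripper_width": finger opening in m.
Only numpy, scipy, OpenCV 4.12 (cv2) and the standard library are available. Lean on these libraries where they do the work, as an engineer would, in place of code of your own. Each camera call takes 0.05 s, during which the arm holds its last target.

TASK

The circuit board in the holder is held by only one of its two clamps. With a fingertip, push the open clamp arm round over the board until it stops against its pin, then run its loose wing nut down clockwise with repeated fingertip strokes on its wings until it is fully home. Only push and stroke: grip nothing, keep off the circuit board itself, and leave the tools and the other things on the bench where they are.

Things in the scene. Friction and masses are not known exactly. Their poses are not given: they have to be found in the camera images.
- holder: Circuit-board holder, fixed: grey plate 210 (x) by 320 mm (y), x -105..105, y -45..275 mm, top 16 mm above the bench. Origin: on the bench under the stud of the OPEN clamp; +y points to the stud of the other clamp (y = 230 mm), which is closed and tight, does not move and looks as this one should at the end; z up.
- board: Green circuit board 170 x 170 x 1.6 mm fixed in the holder, near edge 30 mm from the stud axis. Origin: centre of its underside, 38 mm above the bench, at (0, 115) mm in the holder's frame, same axes. Tall parts (own frame): finned cooler x 0..70, y -35..35 mm, top 68 mm above the bench; memory module x -61, y -18..78 mm, top 70 mm. Near the open clamp on the -x side nothing tops 52 mm.
- clamp_arm (a joint): Aluminium arm of the open clamp, 18 mm wide, 44 to 52 mm above the bench, swinging level about the stud; round nose 52 mm from the axis. Rad, counter-clockwise from above: 0 = closed against its stop pin, pointing along the holder's +y over the board; at 1.57 it points along the holder's -x. Range 0 to 2.2; friction 0.05 N m holds it where left.
- spindle_top (a point): Top of the dark upright spindle, 8 mm diameter, standing in the clamp arm 43 mm from the stud axis: 74 mm above the bench, 22 mm above the arm's top face; round its foot a lock nut 15 mm wide, 5 mm high. A good place to push the arm by. The point's y axis points outward along the arm.
- stud_top (a point): Top of the upright M8 stud (8 mm diameter), 88 mm above the bench, fixed to the holder: the axis of both the clamp arm and the wing nut.
- wing_nut (a joint): Turn of the wing nut in rad, counter-clockwise from above: 0 = fully home, where it stops hard; turning clockwise lowers the value. Starts 0.7 to 1.2 turns loose (4.2 to 7.5). At value v one wing points at angle v from the holder's x axis, the other opposite. Friction about 0.012 N m: it stays where it is left. Rises 1.25 mm a turn.
- wing (a point): Middle of one wing of the steel wing nut on the stud, above the arm: 13.3 mm from the axis, 13.5 mm above the nut's underside; x axis outward along the wing, z up. The nut is 39 mm over its two wings and 20 mm high; wings 4 mm thick, 7 to 20 mm above the underside and 7 to 20 mm from the axis; hub 16 mm diameter, 10.5 mm high. Home, its underside is 53.5 mm above the bench.
- screwdriver: Screwdriver, 190 mm long, lying loose on the bench on the holder's -x side; leave it there.
- can: Red drinks can, 66 mm diameter, 116 mm high, standing loose on the bench 150 to 220 mm from the stud, off the holder's corner on the -x, -y side; origin at the centre of its foot; leave it there.
- screw_box: Small clear box of screws with a grey lid, 88 by 118 by 38 mm, loose on the bench on the holder's +x side; origin at the centre of its underside; leave it there.

How it is judged (in metres and radians):
On the way, in this order (a step that is already met when the one before it is completed fails the run):
1. the clamp arm is closed against its pin (within 0.10 rad) while the wing nut is still loose (value of joint clamp_arm below 0.1 rad and value of joint wing_nut above 1 rad), for 0.1 s.
2. the wing nut is run down home (within 0.20 rad) (value of joint wing_nut below 0.2 rad), for 0.1 s.
At the end, for the whole second after the job is handed in: The clamp arm lies over the board within 0.10 rad of its stop pin, and the wing nut is home on its washer (within 0.20 rad of its stop) (value of joint clamp_arm below 0.1 rad and value of joint wing_nut below 0.2 rad); the robot touches nothing.
It fails at once if the circuit board is touched with more than 4 N (contact force between any of the fingers, the arm and board above 4 N).
It fails at once if the nut, the clamp arm or the holder is gripped or rammed (more than 35 N) (contact force between any of the fingers, the arm and holder above 35 N).
It fails at once if the screwdriver is moved more than 30 mm or lifted (distance of screwdriver from where it was at the start of the episode above 0.03 m).
It fails at once if the can is moved more than 30 mm or lifted (distance of can from where it was at the start of the episode above 0.03 m).
It fails at once if the screw box is moved more than 30 mm or lifted (distance of screw_box from where it was at the start of the episode above 0.03 m).
It also fails if it takes over 72 s, if anything falls off the work surface, if the arm or the gripper's body presses on something with over 40 N, if the wrist force passes 120 N, or if a joint passes its speed limit or range.

## Working session

There is one attempt and no reset: what is moved stays moved. The work goes in short steps, Python scripts to look and compute and a tool call to move; the robot and the scene stay as the last step left them, time stands still between calls to the robot, and variables do not carry over. Pictures are saved under pics/ and viewed, and the job is handed in when it is done.

Besides the shell and the picture viewer there is one more tool, called after ">>>" as name([rows], argument=value, ...), one row to a line, values as JSON. servo_tool: Moves the arm, as the interface text tells. Its arguments: {"type":"object","properties":{"steps":{"type":"array","items":{"type":"array","items":{"type":"array","items":{"type":"number"}}}}},"required":["steps"]}

```bash
mkdir -p pics; ls; cat > h.py <<'E'
from workcell import *
import numpy as np, cv2
def snap(n,f):
    c=read_camera(n); cv2.imwrite('pics/'+f,c['pixels'][:,:,::-1]); np.savez('pics/'+f[:-4]+'.npz',**{k:np.array(v) for k,v in c.items()}); return c
def ray(c,u,v,z):
    d=np.array([(u-c['cx'])/c['fx'],(v-c['cy'])/c['fy'],1.0]); R=np.array(c['R']);t=np.array(c['t'])
    o=-R.T@t; d=R.T@d; return o+d*(z-o[2])/d[2]
def proj(c,X):
    p=np.array(c['R'])@np.array(X)+np.array(c['t']); return float(c['cx']+c['fx']*p[0]/p[2]),float(c['cy']+c['fy']*p[1]/p[2])
E
python3 - <<'E'
from h import *
for n in ('scene','top','wrist'):
    c=snap(n,n+'0.png'); print(n,c['fx'],-np.array(c['R']).T@np.array(c['t']))
s=observe(); print(s)
E
```

```text
pics
scene 389.6461158482944 [ 1.05771765 -0.21139047  0.51303141]
top 458.34053285011635 [ 0.46511295 -0.11581293  0.88165151]
wrist 292.9829191545324 [0.16651418 0.53074123 0.37465463]
{'t': 0.15, 'joints': array([ 5.16631499e+01,  2.18324262e+01,  7.43703665e+01, -1.14878783e-03,
        8.38602172e+01, -1.23361628e+01]), 'dq': array([ 0.03265938, -0.09184716, -0.10204936,  0.11982785, -0.0070138 ,
       -0.02564477]), 'joint_efforts': array([ 1.94058237e-03, -4.48624241e+01, -2.31341940e+01, -2.12071018e-04,
        3.80667712e-03,  7.78940125e-05]), 'eef_pos': array([0.2409804 , 0.49415215, 0.23087675]), 'ee_rot': array([[ 4.38379631e-01,  8.98789661e-01, -6.66507903e-04],
       [ 8.98789261e-01, -4.38380085e-01, -8.74969054e-04],
       [-1.07859693e-03, -2.15481535e-04, -9.99999395e-01]]), 'ft_force': array([-0.4008051 , -0.70838476, -0.38975411]), 'torque': array([-0.0581435 ,  0.01530357,  0.02211237]), 'gripper_width': 0.08502850871713079}
```

View pics/scene0.png

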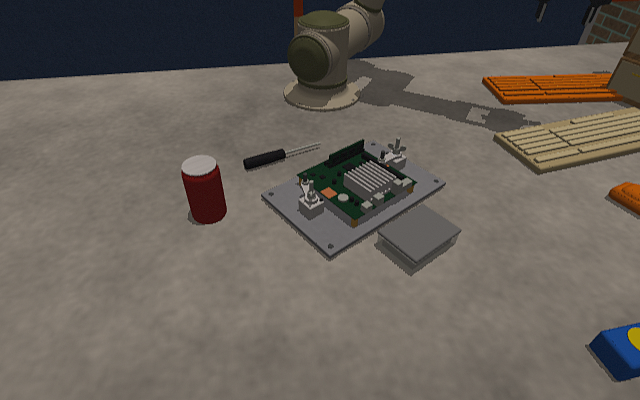

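View pics/top0.png

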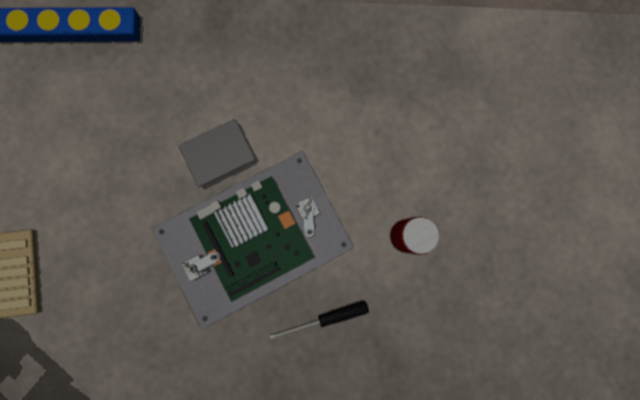

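View pics/wrist0.png

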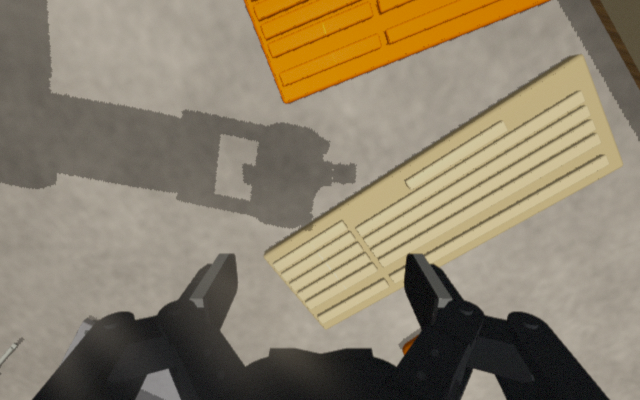

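The top view shows the grey plate with corners near (303,152), (353,245), (203,325) and (153,230). The open clamp is near (308,212), the closed clamp near (203,262), the can near (420,236) and the screwdriver near (320,320). Next I fit the plate and zoom in on the clamp.

```bash
python3 - <<'E'
from h import *
c=dict(np.load('pics/top0.npz'))
im=c['pixels'][:,:,::-1].copy()
hsv=cv2.cvtColor(im,cv2.COLOR_BGR2HSV)
print(hsv[300,210],hsv[160,300],hsv[100,300],hsv[350,200])
z=cv2.resize(im[170:260,260:360],None,fx=7,fy=6,interpolation=cv2.INTER_CUBIC)
z=cv2.resize(im[185:255,265:360],None,fx=8,fy=8,interpolation=cv2.INTER_CUBIC);cv2.imwrite('pics/topz0.png',z)
s=dict(np.load('pics/scene0.npz'))
im=s['pixels'][:,:,::-1]
z=cv2.resize(im[160:230,270:370],None,fx=8,fy=8,interpolation=cv2.INTER_CUBIC);cv2.imwrite('pics/scz0.png',z)
P=[ray(c,u,v,.016)[:2] for u,v in ((303,152),(353,245),(203,325),(153,230))]
P=np.array(P);print(P)
print([np.linalg.norm(P[i]-P[(i+1)%4]) for i in range(4)])
E
```

```text
[150   8  92] [150   5  50] [ 16  33 102] [11 31 91]
[[ 0.63242456 -0.10887169]
 [ 0.45819924 -0.20859368]
 [ 0.30461652  0.06394862]
 [ 0.47539117  0.16558561]]
[np.float64(0.20074595347317412), np.float64(0.3128369463032986), np.float64(0.19873112091024284), np.float64(0.31620610783384323)]
```

View pics/topz0.png

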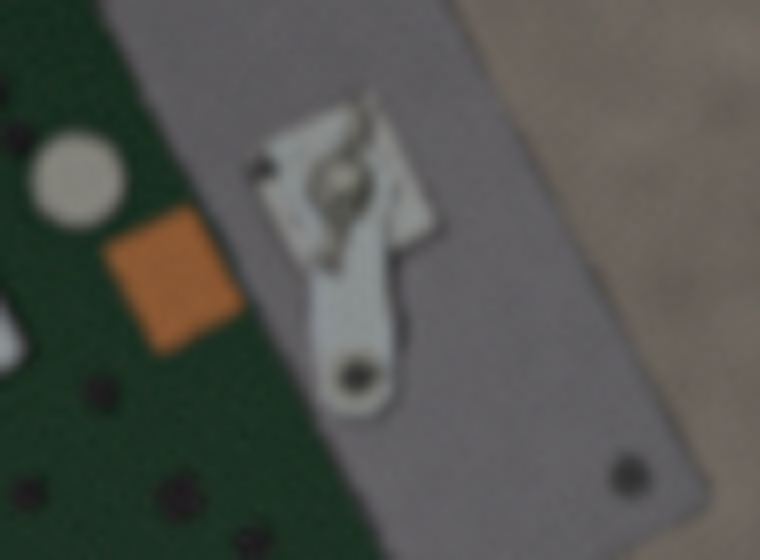

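View pics/scz0.png

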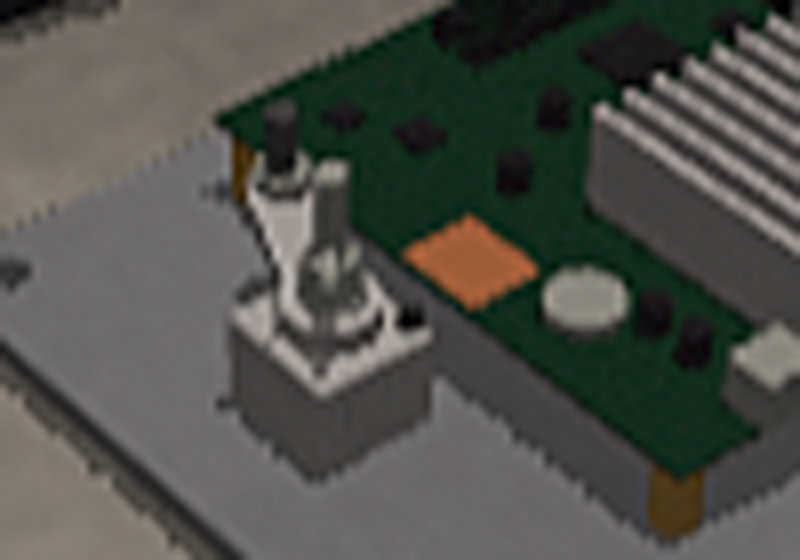

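```bash
cat >> h.py <<'E'
def tri(c1,p1,c2,p2):
    A=[];b=[]
    for c,p in((c1,p1),(c2,p2)):
        R=np.array(c['R']);t=np.array(c['t']);d=R.T@np.array([(p[0]-c['cx'])/c['fx'],(p[1]-c['cy'])/c['fy'],1.]);d/=np.linalg.norm(d)
        o=-R.T@t;M=np.eye(3)-np.outer(d,d);A.append(M);b.append(M@o)
    x=np.linalg.lstsq(np.vstack(A),np.hstack(b),rcond=None)[0]
    return x
E
python3 - <<'E'
from h import *
c=dict(np.load('pics/top0.npz'));s=dict(np.load('pics/scene0.npz'))
f=lambda x,y,ox,oy,k=8:(ox+(x+.5)/k-.5,oy+(y+.5)/k-.5)
for n,a,b in (('stud',f(343,178,265,185),f(330,165,270,160)),('spin',f(357,375,265,185),f(280,105,270,160))):
    X=tri(c,a,s,b);print(n,X,a,proj(c,X),b,proj(s,X))
print('stud plane',ray(c,*f(343,178,265,185),.088),ray(s,*f(330,165,270,160),.088))
print('spin plane',ray(c,*f(357,375,265,185),.074),ray(s,*f(280,105,270,160),.074))
im=c['pixels'][:,:,::-1]
# green board mask for axes
hsv=cv2.cvtColor(im,cv2.COLOR_BGR2HSV).astype(int)
b=im.astype(int)
sat=hsv[:,:,1]
m=((sat<22)&(b.max(2)>30)).astype(np.uint8); m[:100]=0;m[:, :140]=0;m[:,375:]=0
m|=((b[:,:,1]>b[:,:,2]+10)).astype(np.uint8)*(np.arange(400)[:,None]>100).astype(np.uint8)
m=cv2.morphologyEx(m,cv2.MORPH_OPEN,np.ones((5,5)))
cs,_=cv2.findContours(m,0,2)
k=max(cs,key=cv2.contourArea)
P=np.array([ray(c,*p[0],.016)[:2] for p in k],dtype=np.float32)
r=cv2.minAreaRect(P);print(r)
print(cv2.boxPoints(r))
# closed clamp crop
z=cv2.resize(im[230:300,160:255],None,fx=8,fy=8,interpolation=cv2.INTER_CUBIC);cv2.imwrite('pics/topz1.png',z)
v=im.copy();cv2.drawContours(v,[k],-1,(0,0,255),1);cv2.imwrite('pics/cont.png',v[100:350,130:450].repeat(2,0).repeat(2,1))
E
```

```text
stud [ 0.52219822 -0.12010431  0.09084145] (307.4375, 206.8125) (307.3790763634047, 206.80095615786283) (310.8125, 180.1875) (310.7541262315231, 180.18770363634738)
spin [ 0.48010208 -0.1246995   0.07683053] (309.1875, 231.4375) (309.19567618545176, 231.43902668917536) (304.5625, 172.6875) (304.57030248197356, 172.68751902098222)
stud plane [ 0.52238641 -0.12022165  0.088     ] [ 0.51861013 -0.11938755  0.088     ]
spin plane [ 0.48015705 -0.12471631  0.074     ] [ 0.47635149 -0.12415141  0.074     ]
((0.4664989113807678, -0.01997208595275879), (0.2115614265203476, 0.3202286660671234), 29.518003463745117)
[[ 0.2955606   0.06724171]
 [ 0.4533363  -0.21142156]
 [ 0.6374372  -0.10718589]
 [ 0.47966152  0.17147739]]
```

View pics/topz1.png

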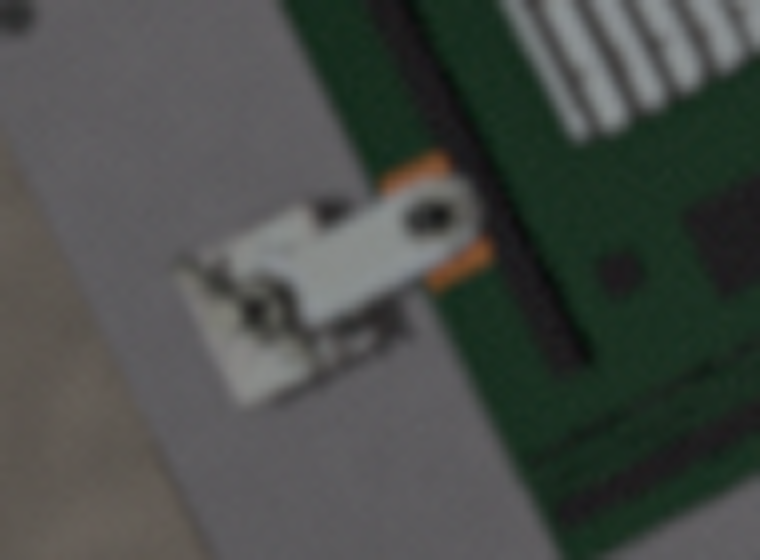

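View pics/cont.png

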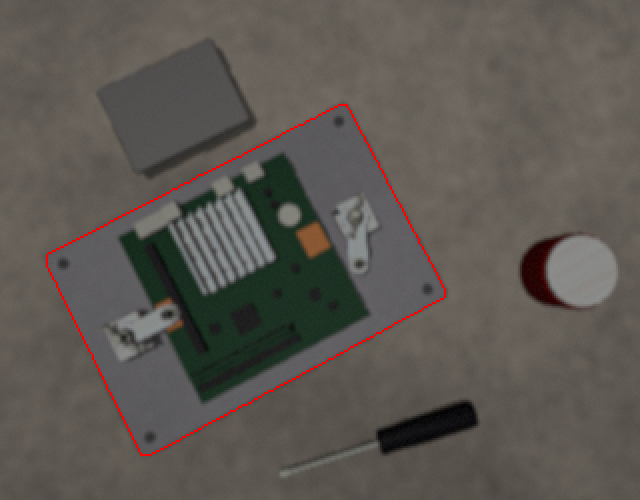

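The plate fit measures 211.6 × 320.2 mm against the given 210 × 320. It puts the stud at (0.523, -0.120), and triangulation agrees to 1 mm. The arm stands at about 1.17 rad, and the spindle radius comes out at 42 mm (given 43). The wing angle gives a nut value of about 5.5 rad. I'll shut the gripper and move to a standoff.

```bash
cat >> h.py <<'E'
from scipy.spatial.transform import Rotation as Ro
S=np.array([.5229,-.1200]); HY=np.array([-.4927,.8702]); HX=np.array([.8702,.4927]); HA=29.52
def Rt(phi):
    p=np.radians(phi);return np.array([[np.cos(p),np.sin(p),0],[np.sin(p),-np.cos(p),0],[0,0,-1.]])
def delta(pos,phi):
    s=observe();R=s['ee_rot'];d=R.T@(np.array(pos)-s['eef_pos'])*1000
    return np.round(d,1).tolist()+np.round(Ro.from_matrix(R.T@Rt(phi)).as_rotvec(),4).tolist()
def st():
    s=observe();print(round(s['t'],2),'pos',s['eef_pos'].round(4),'phi',round(np.degrees(np.arctan2(s['ee_rot'][1,0],s['ee_rot'][0,0])),1),'F',s['ft_force'].round(1),'T',s['torque'].round(2),'J',s['joints'].round(1),s['gripper_width'].round(4))
E
python3 -c "
from h import *
print(delta([.478,-.175,.18],-26))"
```

```text
[-497.5, 506.4, 51.3, 0.0007, 0.001, 1.5708]
```

>>> servo_tool([
  [[255, -50, 51, 5, 0, 0, 0.157], [255, -100, 101, 10, 0, 0, 0.31], [255, -150, 152, 15, 0, 0, 0.47], [255, -200, 203, 20, 0, 0, 0.63], [255, -250, 253, 25, 0, 0, 0.78], [255, -300, 304, 30, 0, 0, 0.94], [255, -350, 355, 36, 0, 0, 1.1], [255, -400, 405, 41, 0, 0, 1.26], [255, -450, 456, 46, 0, 0, 1.41], [255, -497, 506, 51, 0, 0, 1.57]],
])

```text
t: 1.15
eef_pos: [0.4068, 0.0218, 0.1954]
ee_rot: [[0.925, -0.38, -0.0], [-0.38, -0.925, -0.001], [-0.0, 0.001, -1.0]]
ft_force: [0.7, 0.3, 0.1]
gripper_width: 0.0003
```

```bash
python3 -c "
from h import *
st();print(delta([.478,-.175,.18],-26))"
```

```text
Traceback (most recent call last):
  File "h.py", line 25, in st
    s=observe();print(round(s['t'],2),'pos',s['eef_pos'].round(4),'phi',round(np.degrees(np.arctan2(s['ee_rot'][1,0],s['ee_rot'][0,0])),1),'F',s['ft_force'].round(1),'T',s['torque'].round(2),'J',s['joints'].round(1),s['gripper_width'].round(4))
                                                                                                                                                                                                                        ^^^^^^^^^^^^^^^^^^^^^^^^
AttributeError: 'float' object has no attribute 'round'
```

```bash
sed -i "s/,s\['gripper_width'\].round(4))/)/" h.py; python3 -c "
from h import *
st();print(delta([.478,-.175,.18],-26))"
```

```text
1.15 pos [0.4068 0.0218 0.1954] phi -22.3 F [0.7 0.3 0.1] T [ 0.03 -0.06  0.06] J [-13.7   9.5  98.6  -0.1  71.9   8.7]
[140.6, 155.0, 15.6, 0.0009, -0.0, 0.0643]
```

>>> servo_tool([
  [[255, 35, 39, 4, 0, 0, 0.016], [255, 70, 78, 8, 0, 0, 0.032], [255, 105, 116, 12, 0, 0, 0.048], [255, 141, 155, 16, 0, 0, 0.064], [255, 141, 155, 16, 0, 0, 0.064], [255, 141, 155, 16, 0, 0, 0.064]],
])

```text
t: 1.75
eef_pos: [0.4784, -0.1763, 0.1788]
ee_rot: [[0.898, -0.44, -0.001], [-0.44, -0.898, -0.0], [-0.001, 0.001, -1.0]]
ft_force: [-0.3, -0.1, -0.5]
gripper_width: -0.0
```

```bash
python3 -c "
from h import *
st();snap('wrist','w1.png');c=snap('scene','s1.png')
z=cv2.resize(c['pixels'][110:230,210:370,::-1],None,fx=5,fy=5,interpolation=cv2.INTER_CUBIC);cv2.imwrite('pics/s1z.png',z)
print(proj(c,observe()['eef_pos']))"
```

```text
1.75 pos [ 0.4784 -0.1763  0.1788] phi -26.1 F [-0.3 -0.1 -0.5] T [ 0.03 -0.01 -0.02] J [-33.5  20.5  85.7  -0.   73.9  -7.4]
(275.0290021704449, 125.76906014085084)
```

View pics/w1.png

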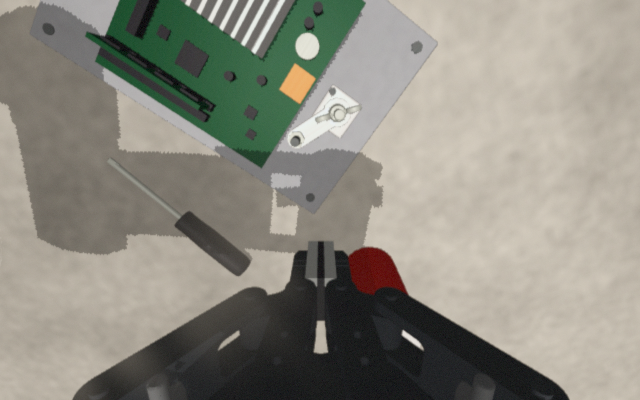

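View pics/s1z.png

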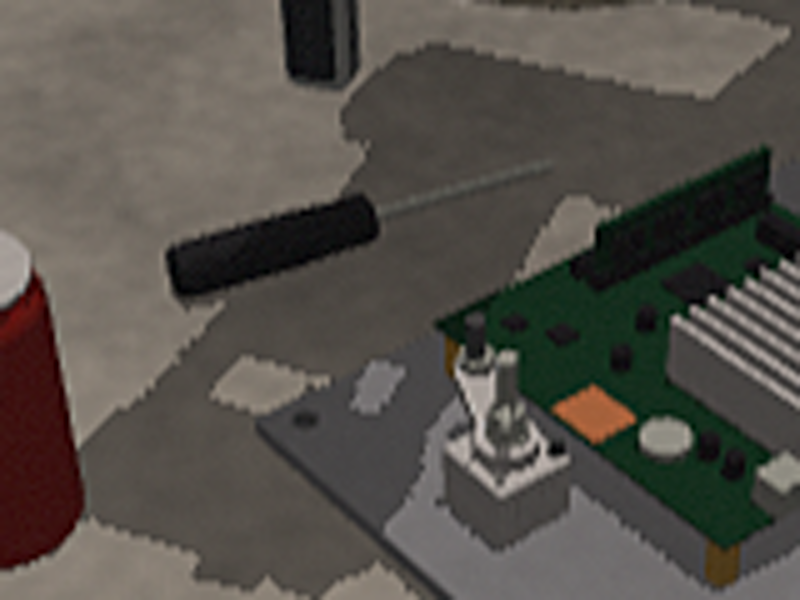

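```bash
python3 -c "
from h import *
c=dict(np.load('pics/w1.npz'));t=dict(np.load('pics/top0.npz'))
z=cv2.resize(c['pixels'][75:160,270:380,::-1],None,fx=7,fy=7,interpolation=cv2.INTER_CUBIC);cv2.imwrite('pics/w1z.png',z)
print('can',ray(t,421,236,.116), 'can-S',ray(t,421,236,.116)[:2]-S)
print('proj stud',proj(c,[*S,.088]),'spin',proj(c,[.479,-.1246,.074]))
"
```

```text
can [ 0.47723673 -0.31185055  0.116     ] can-S [-0.04566327 -0.19185055]
proj stud (341.4181468565176, 114.56829331011713) spin (295.3166641737331, 142.57887409976266)
```

View pics/w1z.png

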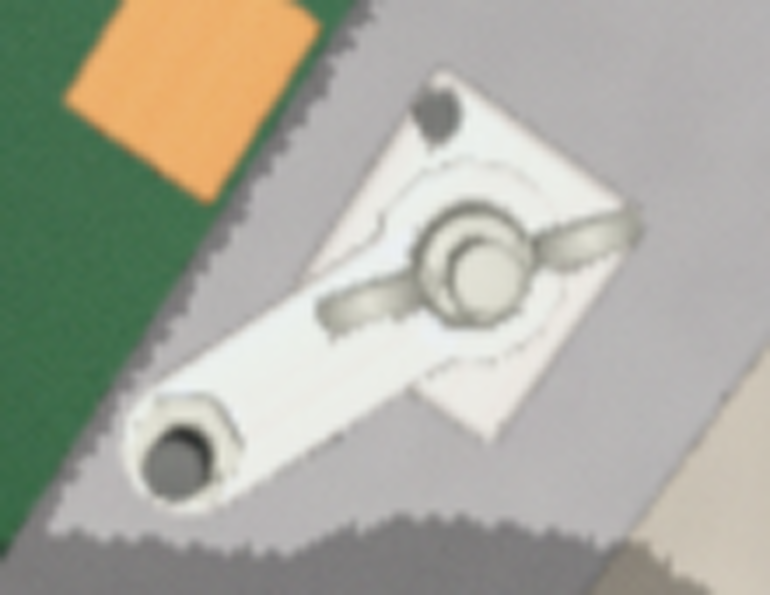

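```bash
python3 -c "
from h import *
w=dict(np.load('pics/w1.npz'))
f=lambda x,y:(270+(x+.5)/7-.5,75+(y+.5)/7-.5)
a=ray(w,*f(325,308),.0735);b=ray(w,*f(637,228),.0735);d=b-a;print(a,b,np.linalg.norm(d),(a+b)/2,np.degrees(np.arctan2(d[1],d[0])))
print('stud',ray(w,*f(488,282),.088),'sp',ray(w,*f(178,462),.074))
print(delta([.4615,-.1605,.1],-26),delta([.4615,-.1605,.0625],-26))
"
```

```text
[ 0.5033459  -0.11476445  0.0735    ] [ 0.53988593 -0.12267937  0.0735    ] 0.03738743348521788 [ 0.52161591 -0.11872191  0.0735    ] -12.22199736676596
stud [ 0.52133181 -0.11946965  0.088     ] sp [ 0.47954107 -0.12299755  0.074     ]
[-20.5, -5.0, 79.4, 0.0005, 0.0011, 0.0009] [-20.5, -5.0, 116.9, 0.0005, 0.0011, 0.0009]
```

>>> servo_tool([
  [[255, -10, -3, 30, 0, 0, 0], [255, -20, -5, 70, 0, 0, 0], [255, -20, -5, 100, 0, 0, 0], [255, -20, -5, 117, 0, 0, 0], [255, -20, -5, 117, 0, 0, 0], [255, -20, -5, 117, 0, 0, 0]],
])

```text
t: 2.45
eef_pos: [0.4621, -0.1598, 0.0634]
ee_rot: [[0.9, -0.436, -0.001], [-0.436, -0.9, -0.0], [-0.0, 0.0, -1.0]]
ft_force: [0.6, -0.1, -0.2]
gripper_width: 0.0001
```

```bash
sed -i 's/S=np.array(\[.5229,-.1200\])/S=np.array([.5222,-.1198])/' h.py; python3 -c "
from h import *
st();R=Rt(-26)
for th in (1.166,1.1,1,.9,.8,.7,.6,.5,.4,.3,.2,.1,.05,0,-.05,-.1):
    p=S+.043*(np.cos(th)*HY-np.sin(th)*HX)+.015*R[:2,1]
    print(th,delta([*p,.0625],-26)[:3])
"
```

```text
2.45 pos [ 0.4621 -0.1598  0.0634] phi -25.9 F [ 0.6 -0.1 -0.2] T [ 0.01  0.03 -0.02] J [-33.   27.4  97.7  -0.   54.9  -7.1]
1.166 [0.2, -24.3, 0.8]
1.1 [-1.2, -26.7, 0.8]
1 [-3.1, -30.6, 0.8]
0.9 [-4.5, -34.6, 0.8]
0.8 [-5.6, -38.8, 0.8]
0.7 [-6.2, -43.1, 0.8]
0.6 [-6.4, -47.4, 0.8]
0.5 [-6.2, -51.7, 0.8]
0.4 [-5.5, -55.9, 0.8]
0.3 [-4.4, -60.1, 0.8]
0.2 [-2.9, -64.1, 0.8]
0.1 [-1.0, -68.0, 0.8]
0.05 [0.0, -69.8, 0.8]
0 [1.2, -71.6, 0.8]
-0.05 [2.5, -73.4, 0.8]
-0.1 [3.8, -75.0, 0.8]
```

>>> servo_tool([
  [[255, 0, -15, 1, 0, 0, 0], [255, 0, -24, 1, 0, 0, 0], [255, -2, -28, 1, 0, 0, 0], [255, -3, -32, 1, 0, 0, 0], [255, -5, -37, 1, 0, 0, 0], [255, -6, -42, 1, 0, 0, 0], [255, -6, -47, 1, 0, 0, 0], [255, -6, -52, 1, 0, 0, 0], [255, -5, -57, 1, 0, 0, 0], [255, -4, -61, 1, 0, 0, 0]],
])

```text
t: 3.45
eef_pos: [0.4854, -0.1027, 0.0622]
ee_rot: [[0.9, -0.436, -0.001], [-0.436, -0.9, -0.0], [-0.001, 0.0, -1.0]]
ft_force: [-1.0, 0.0, 0.4]
gripper_width: -0.0001
```

```bash
python3 -c "
from h import *
st();R=Rt(-26)
for th in (.2,.1,.05,0,-.05,-.1):
    p=S+.043*(np.cos(th)*HY-np.sin(th)*HX)+.015*R[:2,1]
    print(th,delta([*p,.0625],-26)[:3])
c=snap('wrist','w2.png')
"
```

```text
3.45 pos [ 0.4854 -0.1027  0.0622] phi -25.9 F [-1.   0.   0.4] T [-0.14  0.26  0.01] J [-25.6  28.   96.7  -0.   55.3   0.2]
0.2 [1.0, -2.6, -0.3]
0.1 [2.9, -6.5, -0.3]
0.05 [4.0, -8.4, -0.3]
0 [5.2, -10.2, -0.3]
-0.05 [6.4, -11.9, -0.3]
-0.1 [7.8, -13.6, -0.3]
```

View pics/w2.png

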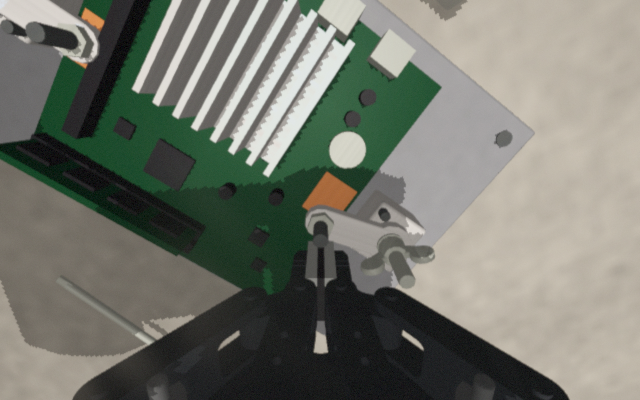

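The spindle (320,225) rides centred on the fingertip and the arm is following. I'll continue to the stop gently.

>>> servo_tool([
  [[255, 1, -3, 0, 0, 0, 0], [255, 2, -5, 0, 0, 0, 0], [255, 3, -7, 0, 0, 0, 0], [255, 4, -8.5, 0, 0, 0, 0], [255, 5, -9.5, 0, 0, 0, 0], [255, 5, -10, 0, 0, 0, 0], [255, 5, -10, 0, 0, 0, 0]],
])

```text
t: 4.2
eef_pos: [0.4948, -0.0958, 0.0623]
ee_rot: [[0.9, -0.436, 0.0], [-0.436, -0.9, -0.0], [0.0, 0.0, -1.0]]
ft_force: [-0.4, -1.4, -0.3]
gripper_width: -0.0
```

```bash
python3 -c "
from h import *
st()
c=snap('wrist','w3.png')
"
```

```text
4.2 pos [ 0.4948 -0.0958  0.0623] phi -25.8 F [-0.4 -1.4 -0.3] T [-0.26 -0.01 -0.01] J [-24.4  28.6  95.5  -0.   55.9   1.4]
```

View pics/w3.png

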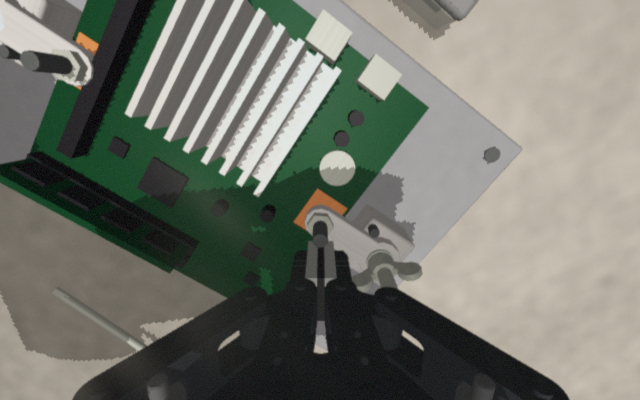

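>>> servo_tool([
  [[255, 0.6, -0.8, 0, 0, 0, 0], [255, 1.2, -1.6, 0, 0, 0, 0], [255, 1.2, -2, 0, 0, 0, 0], [255, 1.2, -2, 0, 0, 0, 0]],
])

```text
t: 4.65
eef_pos: [0.4953, -0.0954, 0.0622]
ee_rot: [[0.9, -0.436, -0.003], [-0.436, -0.9, -0.002], [-0.002, 0.003, -1.0]]
ft_force: [-8.9, -7.9, 2.0]
gripper_width: 0.0
```

>>> servo_tool([
  [[255, 0.6, -0.8, 0, 0, 0, 0], [255, 1, -1.4, 0, 0, 0, 0], [255, 1, -1.4, 0, 0, 0, 0]],
])

```text
t: 4.95
eef_pos: [0.4953, -0.0953, 0.0621]
ee_rot: [[0.9, -0.435, -0.007], [-0.435, -0.9, -0.003], [-0.005, 0.006, -1.0]]
ft_force: [-9.2, -7.8, 3.0]
gripper_width: -0.0003
```

The position is stuck at 12 N, and the implied spindle (0.502, -0.082) matches the closed prediction (0.501, -0.082). I'll back off, lift and look.

>>> servo_tool([
  [[255, -1, 5, 0, 0, 0, 0], [255, -4, 20, 0, 0, 0, 0], [255, -8, 40, -20, 0, 0, 0], [255, -8, 60, -60, 0, 0, 0], [255, -8, 60, -60, 0, 0, 0], [255, -8, 60, -60, 0, 0, 0]],
])

```text
t: 5.55
eef_pos: [0.4626, -0.146, 0.123]
ee_rot: [[0.9, -0.436, -0.005], [-0.436, -0.9, -0.004], [-0.003, 0.006, -1.0]]
ft_force: [0.0, -0.7, -0.8]
gripper_width: -0.0001
```

```bash
python3 -c "
from h import *
st()
c=snap('wrist','w4.png')
t=snap('top','t4.png')
print(proj(c,[*S,.088]),proj(c,[*(S+.043*HY),.074]))
u,v=map(int,proj(c,[*S,.088]))
z=cv2.resize(c['pixels'][max(0,v-45):v+45,u-60:u+50,::-1],None,fx=7,fy=6.5,interpolation=cv2.INTER_CUBIC);cv2.imwrite('pics/w4z.png',z);print(u,v)
"
```

```text
5.55 pos [ 0.4626 -0.146   0.123 ] phi -25.8 F [ 0.  -0.7 -0.8] T [ 0.01  0.07 -0.  ] J [-31.3  22.1  94.   -0.4  64.   -5.3]
(391.12463363754114, 154.12781755214442) (333.005966306321, 111.54028308014455)
391 154
```

View pics/w4z.png

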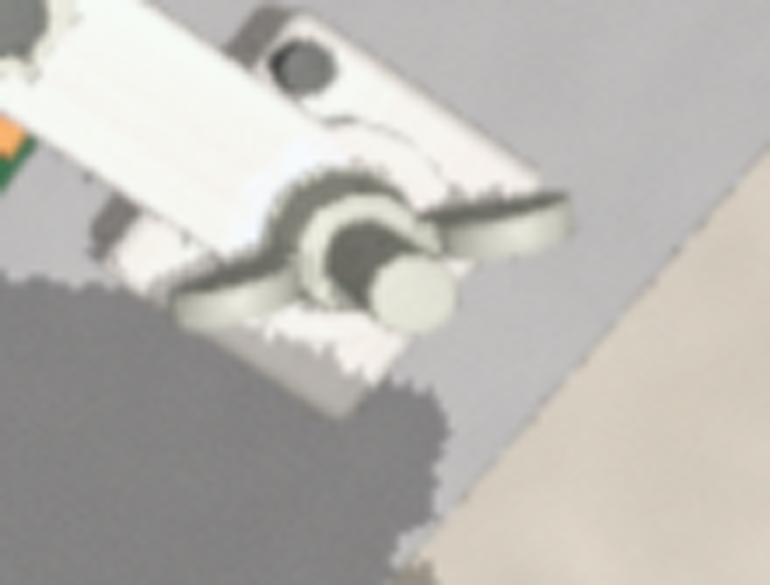

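The arm is closed against the pin and the nut is still at about -12.5° world (~5.55 rad). Next come the strokes, with the tool turning about the stud and its +y face behind one wing.

```bash
cat >> h.py <<'E'
S=np.array([.522,-.1195])
def wp(al,off,r=19):
    a=np.radians(al);e=np.array([np.cos(a),np.sin(a)]);n=np.array([-e[1],e[0]])
    return S+(r*e+off*n)/1000
def rows(L,z,off):
    out=[]
    for a in L:
        d=delta([*wp(a,off),z],a); out.append([255]+[round(x,1) for x in d[:3]]+[round(x,2) for x in d[3:]])
    print(out)
E
python3 -c "
from h import *
rows([-12.5],.11,18);rows([-12.5],.067,18)
"
```

```text
[[255, 57.2, -71.0, 11.0, 0.0, 0.01, -0.23]]
[[255, 57.4, -71.2, 54.0, 0.0, 0.01, -0.23]]
```

>>> servo_tool([
  [[255, 20, -25, 0, 0, 0, -0.1], [255, 40, -50, 3, 0, 0, -0.2], [255, 57, -71, 8, 0, 0.01, -0.23], [255, 57, -71, 11, 0, 0.01, -0.23], [255, 57, -71, 30, 0, 0.01, -0.23], [255, 57, -71, 45, 0, 0.01, -0.23], [255, 57, -71, 54, 0, 0.01, -0.23], [255, 57, -71, 54, 0, 0.01, -0.23]],
])

```text
t: 6.45
eef_pos: [0.5429, -0.1058, 0.0655]
ee_rot: [[0.976, -0.218, -0.002], [-0.218, -0.976, -0.004], [-0.001, 0.004, -1.0]]
ft_force: [-0.2, -0.5, -0.4]
gripper_width: 0.0001
```

```bash
python3 -c "
from h import *
st(); snap('wrist','w5.png');
rows([-12.5],.067,15);rows(np.arange(-12.5,-80,-7.5),.067,13)
"
```

```text
6.45 pos [ 0.5429 -0.1058  0.0655] phi -12.6 F [-0.2 -0.5 -0.4] T [ 0.08 -0.04 -0.  ] J [-23.2  32.1  87.3  -0.3  60.6 -10.4]
[[255, 1.0, 2.8, -0.5, 0.0, -0.0, -0.0]]
[[255, 1.0, 4.8, -0.5, 0.0, -0.0, -0.0], [255, 2.5, 7.4, -0.5, 0.0, -0.0, 0.13], [255, 3.7, 10.2, -0.5, 0.0, -0.0, 0.26], [255, 4.5, 13.1, -0.4, 0.0, -0.0, 0.39], [255, 5.0, 16.1, -0.4, 0.0, -0.0, 0.52], [255, 5.0, 19.1, -0.4, 0.0, -0.0, 0.65], [255, 4.6, 22.1, -0.4, 0.0, -0.0, 0.78], [255, 3.9, 25.0, -0.4, 0.0, -0.0, 0.91], [255, 2.8, 27.8, -0.4, 0.0, -0.0, 1.05]]
```

View pics/w5.png

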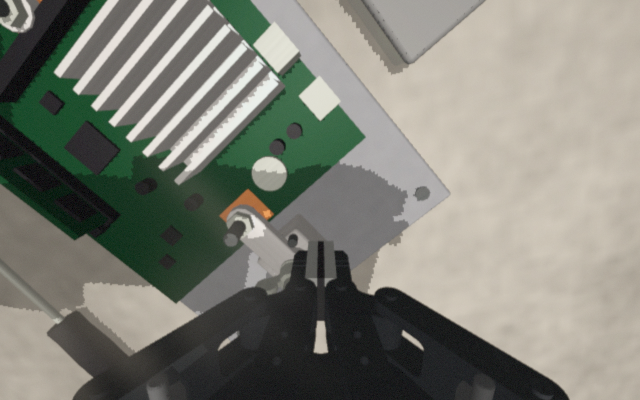

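>>> servo_tool([
  [[255, 1, 4.8, -0.5, 0, 0, 0], [255, 2.5, 7.4, -0.5, 0, 0, 0.13], [255, 3.7, 10.2, -0.5, 0, 0, 0.26], [255, 4.5, 13.1, -0.5, 0, 0, 0.39], [255, 5, 16.1, -0.5, 0, 0, 0.52], [255, 5, 19.1, -0.5, 0, 0, 0.65], [255, 4.6, 22.1, -0.5, 0, 0, 0.78], [255, 3.9, 25, -0.5, 0, 0, 0.91], [255, 2.8, 27.8, -0.5, 0, 0, 1.05]],
])

```text
t: 7.4
eef_pos: [0.5404, -0.1343, 0.0679]
ee_rot: [[0.291, -0.957, 0.001], [-0.957, -0.291, -0.005], [0.005, 0.0, -1.0]]
ft_force: [0.3, 0.7, -0.4]
gripper_width: 0.0003
```

```bash
python3 -c "
from h import *
st(); snap('wrist','w6.png');
rows(np.arange(-72.5,-140,-7.5),.067,13)
"
```

```text
7.4 pos [ 0.5404 -0.1343  0.0679] phi -73.1 F [ 0.3  0.7 -0.4] T [ 0.07 -0.16  0.06] J [-26.   32.2  86.6  -0.3  61.   47.2]
[[255, -0.8, -0.1, 0.9, 0.0, -0.01, -0.02], [255, 0.7, 2.4, 0.9, 0.0, -0.01, 0.11], [255, 2.0, 5.2, 0.9, -0.0, -0.01, 0.24], [255, 2.8, 8.1, 0.9, -0.0, -0.01, 0.38], [255, 3.3, 11.0, 0.9, -0.0, -0.01, 0.51], [255, 3.4, 14.0, 0.9, -0.0, -0.01, 0.64], [255, 3.1, 17.0, 0.9, -0.0, -0.01, 0.77], [255, 2.4, 20.0, 0.9, -0.0, -0.01, 0.9], [255, 1.3, 22.8, 0.9, -0.0, -0.01, 1.03]]
```

View pics/w6.png

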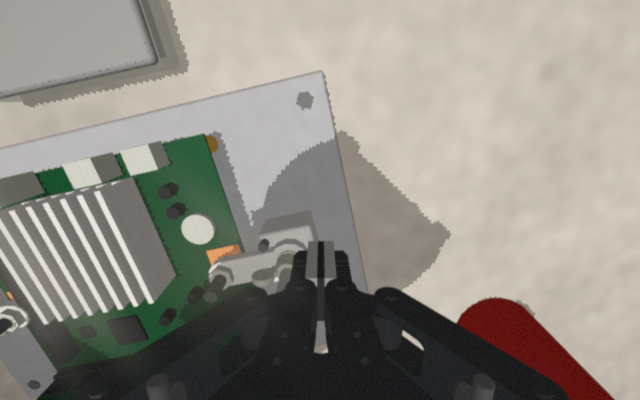

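>>> servo_tool([
  [[255, 0.7, 2.4, 0.9, 0, 0, 0.11], [255, 2, 5.2, 0.9, 0, 0, 0.24], [255, 2.8, 8.1, 0.9, 0, 0, 0.38], [255, 3.3, 11, 0.9, 0, 0, 0.51], [255, 3.4, 14, 0.9, 0, 0, 0.64], [255, 3.1, 17, 0.9, 0, 0, 0.77], [255, 2.4, 20, 0.9, 0, 0, 0.9], [255, 1.3, 22.8, 0.9, 0, 0, 1.03], [255, 1.3, 22.8, 0.9, 0, 0, 1.03]],
])

```text
t: 8.35
eef_pos: [0.5188, -0.1427, 0.0676]
ee_rot: [[-0.675, -0.737, 0.002], [-0.737, 0.675, -0.006], [0.003, -0.005, -1.0]]
ft_force: [-0.3, -0.3, -0.5]
gripper_width: 0.0004
```

```bash
python3 -c "
from h import *
st(); 
"
```

```text
8.35 pos [ 0.5188 -0.1427  0.0676] phi -132.5 F [-0.3 -0.3 -0.5] T [ 0.01 -0.03 -0.01] J [-27.9  30.7  89.8  -0.3  59.2 104.8]
```

>>> servo_tool([
  [[255, 0, -4, 0, 0, 0, 0], [255, 0, -5, -20, 0, 0, 0], [255, 0, -5, -50, 0, 0, 0], [255, 0, -5, -60, 0, 0, -0.14], [255, 0, -5, -60, 0, 0, -0.28], [255, 0, -5, -60, 0, 0, -0.42], [255, 0, -5, -60, 0, 0, -0.56], [255, 0, -5, -60, 0, 0, -0.7], [255, 0, -5, -60, 0, 0, -0.84], [255, 0, -5, -60, 0, 0, -0.98]],
])

```text
t: 9.35
eef_pos: [0.5227, -0.146, 0.1279]
ee_rot: [[0.246, -0.969, 0.002], [-0.969, -0.246, -0.006], [0.007, -0.001, -1.0]]
ft_force: [1.0, 0.3, 0.1]
gripper_width: -0.0002
```

```bash
python3 -c "
from h import *
st(); c=snap('scene','s7.png')
z=cv2.resize(c['pixels'][150:230,260:360,::-1],None,fx=7,fy=7,interpolation=cv2.INTER_CUBIC);cv2.imwrite('pics/s7z.png',z)
rows([-12.5,47.5],.127,18)
"
```

```text
9.35 pos [ 0.5227 -0.146   0.1279] phi -75.8 F [1.  0.3 0.1] T [ 0.02 -0.01  0.04] J [-28.   26.6  85.   -0.3  68.1  47.9]
[[255, -33.2, -31.1, 0.7, 0.0, -0.01, -1.1], [255, -51.2, -12.2, 0.6, 0.01, -0.0, -2.14]]
```

View pics/s7z.png

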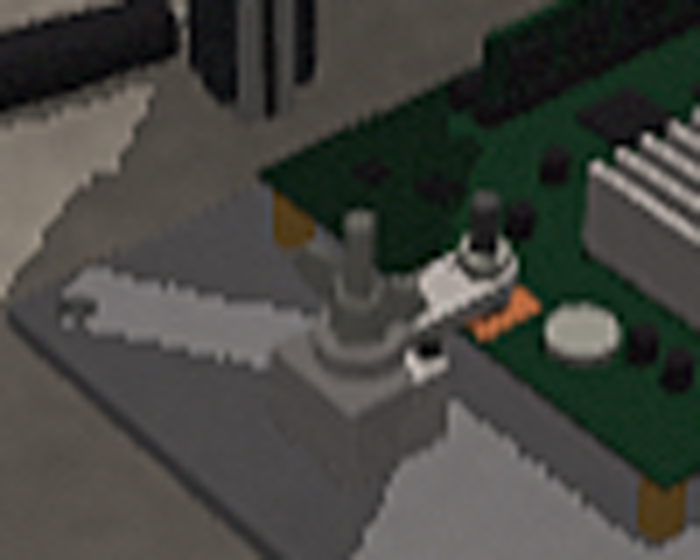

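The nut has turned as planned, with the wings at about (315,265) and (405,290) in the zoom. The arm is closed over the board. I'll go to the other wing for stroke 2.

>>> servo_tool([
  [[255, -8, -6, 0, 0, 0, -0.14], [255, -16, -14, 0, 0, 0, -0.28], [255, -20, -20, 0, 0, 0, -0.42], [255, -26, -26, 0, 0, 0, -0.56], [255, -30, -30, 0, 0, 0, -0.7], [255, -33, -31, 0, 0, 0, -0.84], [255, -33, -31, 0, 0, 0, -0.98], [255, -33, -31, 0, 0, 0, -1.1], [255, -38, -27, 0, 0, 0, -1.24], [255, -42, -23, 0, 0, 0, -1.38]],
])

```text
t: 10.4
eef_pos: [0.5345, -0.0996, 0.1278]
ee_rot: [[0.998, 0.071, 0.003], [0.071, -0.997, -0.006], [0.002, 0.006, -1.0]]
ft_force: [-0.5, 0.6, -0.1]
gripper_width: 0.0002
```

```bash
python3 -c "
from h import *
st(); c=snap('wrist','w8.png');t=snap('top','t8.png')
z=cv2.resize(t['pixels'][185:255,265:360,::-1],None,fx=8,fy=8,interpolation=cv2.INTER_CUBIC);cv2.imwrite('pics/t8z.png',z)
rows([47.5],.11,18);rows([47.5],.067,18)
"
```

```text
10.4 pos [ 0.5345 -0.0996  0.1278] phi 4.0 F [-0.5  0.6 -0.1] T [-0.01 -0.    0.  ] J [-22.9  26.7  84.8  -0.3  68.2 -26.8]
[[255, -12.2, -7.0, 17.8, 0.01, 0.0, -0.76]]
[[255, -12.3, -7.2, 60.8, 0.01, 0.0, -0.76]]
```

View pics/w8.png

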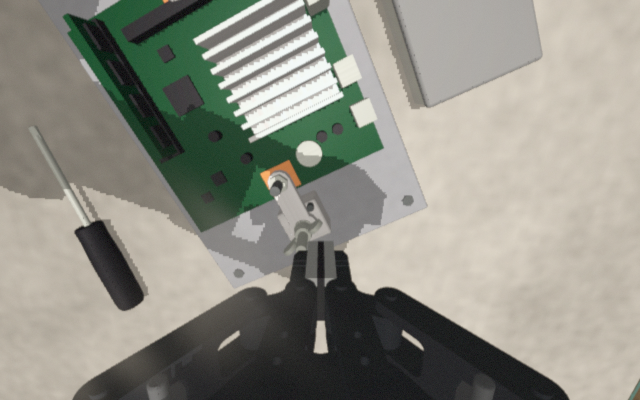

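```bash
python3 -c "
from h import *
c=dict(np.load('pics/w8.npz'))
z=cv2.resize(c['pixels'][205:265,265:345,::-1],None,fx=9,fy=9,interpolation=cv2.INTER_CUBIC);cv2.imwrite('pics/w8z.png',z)
for a in(40,47.5,55):
  print(a,[[( proj(c,[*(S+s*.0195*np.array([np.cos(np.radians(a)),np.sin(np.radians(a))])),.0742])[i]-(265,205)[i])*9 for i in(0,1)] for s in(1,-1)])
"
```

```text
40 [[530.6545158609615, 197.52532717206864], [156.74865306574503, 445.0997791571631]]
47.5 [[510.7601669794401, 175.61375486127002], [176.9444723977238, 465.45666378298233]]
55 [[487.77552554550715, 156.1650346698352], [199.77027306108266, 483.32620180092647]]
```

View pics/w8z.png

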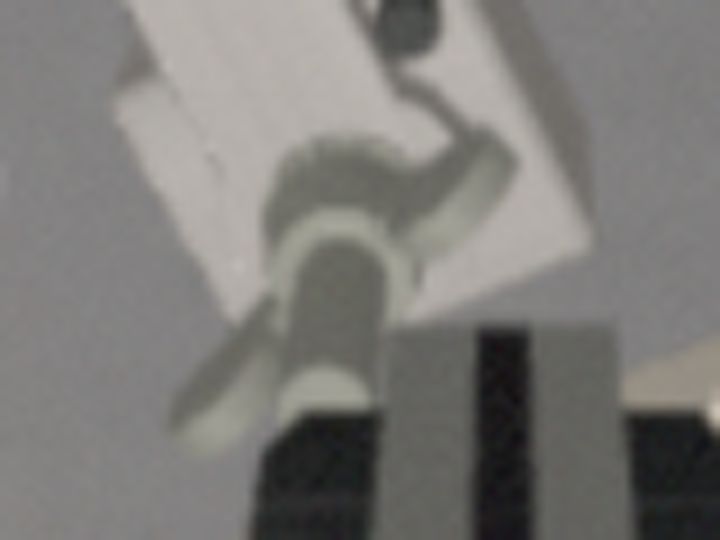

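The wing stands at about 49° world, as predicted. I'll descend behind it.

>>> servo_tool([
  [[255, -6, -5, 0, 0, 0, -0.14], [255, -12, -8, 0, 0, 0, -0.28], [255, -12, -8, 2, 0, 0, -0.42], [255, -12, -8, 6, 0, 0, -0.56], [255, -12, -8, 10, 0, 0, -0.7], [255, -12.5, -7.5, 25, 0, 0, -0.76], [255, -12.5, -7.5, 45, 0, 0, -0.76], [255, -12.5, -7.5, 61, 0, 0, -0.76], [255, -12.5, -7.5, 61, 0, 0, -0.76], [255, -12.5, -7.5, 61, 0, 0, -0.76]],
])

```text
t: 11.5
eef_pos: [0.5218, -0.0933, 0.0672]
ee_rot: [[0.679, 0.734, 0.003], [0.734, -0.679, -0.006], [-0.003, 0.006, -1.0]]
ft_force: [-0.2, 0.6, -0.7]
gripper_width: 0.0002
```

```bash
python3 -c "
from h import *
st(); rows(np.arange(47.5,-20,-7.5),.067,13)
"
```

```text
11.5 pos [ 0.5218 -0.0933  0.0672] phi 47.2 F [-0.2  0.6 -0.7] T [0.   0.02 0.05] J [-22.8  30.1  91.1  -0.3  58.5 -69.9]
[[255, -0.2, 4.8, 0.2, 0.01, 0.0, -0.0], [255, 1.4, 7.4, 0.2, 0.01, 0.0, 0.13], [255, 2.6, 10.1, 0.2, 0.01, 0.0, 0.26], [255, 3.4, 13.0, 0.2, 0.01, 0.0, 0.39], [255, 3.9, 16.0, 0.3, 0.01, 0.0, 0.52], [255, 3.9, 19.0, 0.3, 0.01, 0.0, 0.65], [255, 3.6, 22.0, 0.3, 0.01, 0.0, 0.78], [255, 2.8, 24.9, 0.3, 0.01, -0.0, 0.91], [255, 1.7, 27.7, 0.3, 0.01, -0.0, 1.04]]
```

>>> servo_tool([
  [[255, 0, 4.8, 0, 0, 0, 0], [255, 1.4, 7.4, 0, 0, 0, 0.13], [255, 2.6, 10.1, 0, 0, 0, 0.26], [255, 3.4, 13, 0, 0, 0, 0.39], [255, 3.9, 16, 0, 0, 0, 0.52], [255, 3.9, 19, 0, 0, 0, 0.65], [255, 3.6, 22, 0, 0, 0, 0.78], [255, 2.8, 24.9, 0, 0, 0, 0.91], [255, 1.7, 27.7, 0, 0, 0, 1.04]],
])

```text
t: 12.4
eef_pos: [0.544, -0.1112, 0.0682]
ee_rot: [[0.975, -0.22, 0.004], [-0.22, -0.975, -0.007], [0.005, 0.005, -1.0]]
ft_force: [0.1, 0.4, -0.3]
gripper_width: 0.0001
```

```bash
python3 -c "
from h import *
st(); rows(np.arange(-20,-81,-7.5),.067,13)
"
```

```text
12.4 pos [ 0.544  -0.1112  0.0682] phi -12.7 F [ 0.1  0.4 -0.3] T [0.16 0.05 0.02] J [-23.7  32.   87.   -0.3  60.7 -10.8]
[[255, 0.9, 2.4, 1.3, 0.01, -0.01, 0.13], [255, 2.1, 5.2, 1.3, 0.0, -0.01, 0.26], [255, 2.9, 8.1, 1.3, 0.0, -0.01, 0.39], [255, 3.3, 11.1, 1.3, 0.0, -0.01, 0.52], [255, 3.4, 14.1, 1.3, 0.0, -0.01, 0.65], [255, 3.0, 17.1, 1.4, 0.0, -0.01, 0.78], [255, 2.3, 20.0, 1.4, 0.0, -0.01, 0.91], [255, 1.2, 22.8, 1.4, 0.0, -0.01, 1.04], [255, -0.3, 25.4, 1.4, 0.0, -0.01, 1.17]]
```

>>> servo_tool([
  [[255, 0.9, 2.4, 1.3, 0, 0, 0.13], [255, 2.1, 5.2, 1.3, 0, 0, 0.26], [255, 2.9, 8.1, 1.3, 0, 0, 0.39], [255, 3.3, 11.1, 1.3, 0, 0, 0.52], [255, 3.4, 14.1, 1.3, 0, 0, 0.65], [255, 3, 17.1, 1.3, 0, 0, 0.78], [255, 2.3, 20, 1.3, 0, 0, 0.91], [255, 1.2, 22.8, 1.3, 0, 0, 1.04]],
])

```text
t: 13.2
eef_pos: [0.541, -0.1343, 0.0681]
ee_rot: [[0.298, -0.955, 0.006], [-0.955, -0.298, -0.007], [0.009, -0.004, -1.0]]
ft_force: [0.7, 0.6, -0.8]
gripper_width: 0.0002
```

```bash
python3 -c "
from h import *
st(); rows(np.arange(-80,-141,-7.5),.067,13)
"
```

```text
13.2 pos [ 0.541  -0.1343  0.0681] phi -72.7 F [ 0.7  0.6 -0.8] T [ 0.02 -0.13 -0.04] J [-26.   32.1  86.8  -0.3  60.6  46.8]
[[255, 0.7, 3.3, 1.1, -0.0, -0.01, 0.13], [255, 1.9, 6.0, 1.1, -0.0, -0.01, 0.26], [255, 2.7, 8.9, 1.1, -0.01, -0.01, 0.39], [255, 3.2, 11.9, 1.1, -0.01, -0.01, 0.52], [255, 3.2, 14.9, 1.1, -0.01, -0.01, 0.65], [255, 2.9, 17.9, 1.1, -0.01, -0.01, 0.78], [255, 2.1, 20.8, 1.0, -0.01, -0.01, 0.91], [255, 1.0, 23.6, 1.0, -0.01, -0.01, 1.04], [255, -0.4, 26.2, 1.0, -0.01, -0.01, 1.17]]
```

>>> servo_tool([
  [[255, 0.7, 3.3, 1, 0, 0, 0.13], [255, 1.9, 6, 1, 0, 0, 0.26], [255, 2.7, 8.9, 1, 0, 0, 0.39], [255, 3.2, 11.9, 1, 0, 0, 0.52], [255, 3.2, 14.9, 1, 0, 0, 0.65], [255, 2.9, 17.9, 1, 0, 0, 0.78], [255, 2.1, 20.8, 1, 0, 0, 0.91]],
])

```text
t: 13.9
eef_pos: [0.5226, -0.1433, 0.0681]
ee_rot: [[-0.576, -0.817, 0.009], [-0.817, 0.576, -0.009], [0.002, -0.012, -1.0]]
ft_force: [1.2, -1.7, 0.1]
gripper_width: -0.0002
```

```bash
python3 -c "
from h import *
st(); rows(np.arange(-128,-158,-4),.067,13)
"
```

```text
13.9 pos [ 0.5226 -0.1433  0.0681] phi -125.2 F [ 1.2 -1.7  0.1] T [-0.19 -0.05  0.05] J [-27.8  30.8  89.5  -0.3  59.1  97.6]
[[255, 0.5, 2.2, 1.1, -0.01, -0.0, 0.05], [255, 1.3, 3.6, 1.1, -0.01, -0.0, 0.12], [255, 1.9, 5.0, 1.1, -0.01, -0.0, 0.19], [255, 2.5, 6.5, 1.1, -0.01, -0.0, 0.26], [255, 3.0, 8.0, 1.1, -0.01, -0.0, 0.33], [255, 3.4, 9.6, 1.0, -0.01, 0.0, 0.4], [255, 3.7, 11.2, 1.0, -0.01, 0.0, 0.47], [255, 3.8, 12.8, 1.0, -0.01, 0.0, 0.54]]
```

>>> servo_tool([
  [[255, 0.5, 2.2, 1, 0, 0, 0.05], [255, 1.3, 3.6, 1, 0, 0, 0.12], [255, 1.9, 5, 1, 0, 0, 0.19], [255, 2.5, 6.5, 1, 0, 0, 0.26], [255, 3, 8, 1, 0, 0, 0.33], [255, 3, 8, 1, 0, 0, 0.33]],
])

```text
t: 14.5
eef_pos: [0.5149, -0.1418, 0.068]
ee_rot: [[-0.811, -0.585, 0.01], [-0.585, 0.811, -0.01], [-0.003, -0.014, -1.0]]
ft_force: [-0.9, -0.5, 0.9]
gripper_width: 0.0002
```

```bash
python3 -c "
from h import *
st(); rows(np.arange(-144,-158,-2),.067,13)
"
```

```text
14.5 pos [ 0.5149 -0.1418  0.068 ] phi -144.2 F [-0.9 -0.5  0.9] T [-0.11 -0.    0.  ] J [-28.   30.2  90.8  -0.3  58.2 116.3]
[[255, 0.2, 0.9, 1.0, -0.01, 0.0, -0.0], [255, 0.6, 1.6, 1.0, -0.01, 0.0, 0.03], [255, 1.1, 2.2, 1.0, -0.01, 0.0, 0.07], [255, 1.5, 2.9, 1.0, -0.01, 0.0, 0.1], [255, 1.8, 3.7, 1.0, -0.01, 0.0, 0.14], [255, 2.2, 4.4, 1.0, -0.01, 0.0, 0.17], [255, 2.5, 5.1, 1.0, -0.01, 0.0, 0.21]]
```

>>> servo_tool([
  [[255, 0.6, 1.6, 1, 0, 0, 0.03], [255, 1.1, 2.2, 1, 0, 0, 0.07], [255, 1.5, 2.9, 1, 0, 0, 0.1], [255, 1.5, 2.9, 1, 0, 0, 0.1]],
])

```text
t: 14.9
eef_pos: [0.5124, -0.1406, 0.0674]
ee_rot: [[-0.865, -0.501, 0.011], [-0.502, 0.865, -0.011], [-0.005, -0.015, -1.0]]
ft_force: [0.6, -0.5, 0.9]
gripper_width: 0.0
```

>>> servo_tool([
  [[255, 0.3, 1, 0, 0, 0, 0.04], [255, 0.3, 1.5, 0, 0, 0, 0.04], [255, 0.3, 1.5, 0, 0, 0, 0.04]],
])

```text
t: 15.2
eef_pos: [0.5118, -0.14, 0.0676]
ee_rot: [[-0.884, -0.468, 0.012], [-0.468, 0.884, -0.012], [-0.005, -0.016, -1.0]]
ft_force: [1.8, -3.7, -0.3]
gripper_width: 0.0002
```

>>> servo_tool([
  [[255, 0, 1, 0, 0, 0, 0], [255, 0, 1.5, 0, 0, 0, 0], [255, 0, 1.5, 0, 0, 0, 0]],
])

```text
t: 15.5
eef_pos: [0.5118, -0.1397, 0.0678]
ee_rot: [[-0.883, -0.469, 0.014], [-0.469, 0.883, -0.014], [-0.006, -0.019, -1.0]]
ft_force: [2.0, -7.3, -1.8]
gripper_width: 0.0001
```

>>> servo_tool([
  [[255, 0, 1, 0, 0, 0, 0], [255, 0, 1.5, 0, 0, 0, 0], [255, 0, 1.5, 0, 0, 0, 0]],
])

```text
t: 15.8
eef_pos: [0.5118, -0.1397, 0.068]
ee_rot: [[-0.883, -0.47, 0.016], [-0.47, 0.883, -0.016], [-0.006, -0.022, -1.0]]
ft_force: [2.9, -8.5, -3.7]
gripper_width: -0.0003
```

It is hard against the stop: 9 N with no motion, at about -151°, where home is expected. I'll back off, lift and verify.

>>> servo_tool([
  [[255, 0, -5, 0, 0, 0, 0], [255, 0, -6, -5, 0, 0, 0], [255, 0, -8, -40, 0, 0, 0], [255, 0, -15, -80, 0, 0, -0.14], [255, 0, -25, -90, 0, 0, -0.28], [255, 0, -35, -90, 0, 0, -0.42], [255, 0, -45, -90, 0, 0, -0.56], [255, 0, -50, -90, 0, 0, -0.7], [255, 0, -50, -90, 0, 0, -0.84], [255, 0, -50, -90, 0, 0, -0.98]],
])

```text
t: 16.8
eef_pos: [0.5337, -0.182, 0.1592]
ee_rot: [[-0.095, -0.995, 0.015], [-0.995, 0.095, -0.015], [0.014, -0.017, -1.0]]
ft_force: [0.1, -0.7, -0.1]
gripper_width: -0.0004
```

```bash
python3 -c "
from h import *
st(); c=snap('wrist','w9.png');t=snap('top','t9.png');s=snap('scene','s9.png')
z=cv2.resize(s['pixels'][150:230,260:360,::-1],None,fx=7,fy=7,interpolation=cv2.INTER_CUBIC);cv2.imwrite('pics/s9z.png',z)
print(proj(c,[*S,.088]),proj(s,[*S,.088]))
"
```

```text
16.8 pos [ 0.5337 -0.182   0.1592] phi -95.5 F [ 0.1 -0.7 -0.1] T [-0.02  0.06  0.03] J [-30.7  26.2  79.7  -0.3  72.9  64.8]
(243.60283625636484, 229.98368621361462) (311.0667805313675, 181.35600321166606)
```

View pics/w9.png

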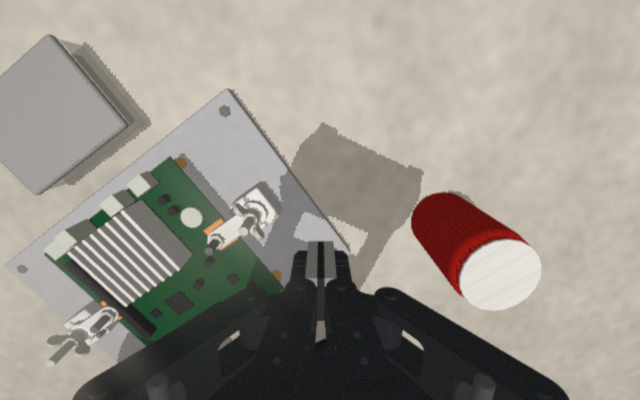

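View pics/s9z.png

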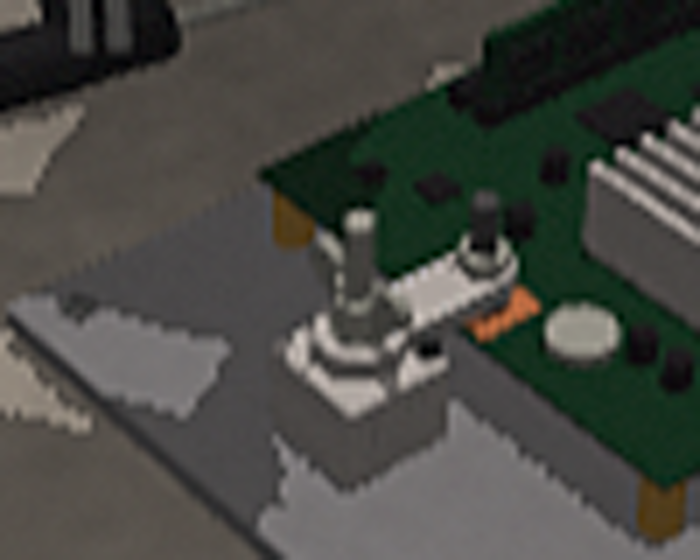

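Now I compare the wing line with the holder x axis at the expected home height, as seen from the wrist camera, against the closed clamp's nut.

```bash
python3 -c "
from h import *
c=dict(np.load('pics/w9.npz'))
x0,y0=215,165
z=cv2.resize(c['pixels'][y0:y0+75,x0:x0+80,::-1],None,fx=8,fy=8,interpolation=cv2.INTER_CUBIC)
for a,col in((29.5,(0,0,255)),(17.5,(255,0,0)),(41.5,(0,160,0))):
  e=np.array([np.cos(np.radians(a)),np.sin(np.radians(a))])
  for s in(1,-1):
    p=proj(c,[*(S+s*.0195*e),.0735]);cv2.circle(z,(int((p[0]-x0+.5)*8),int((p[1]-y0+.5)*8)),4,col,1)
cv2.imwrite('pics/w9z.png',z)
t=dict(np.load('pics/t9.npz'))
cv2.imwrite('pics/t9z.png',cv2.resize(t['pixels'][110:345,140:450,::-1],None,fx=2.5,fy=2.5,interpolation=cv2.INTER_CUBIC))
"
```

```text
(no output)
```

View pics/w9z.png

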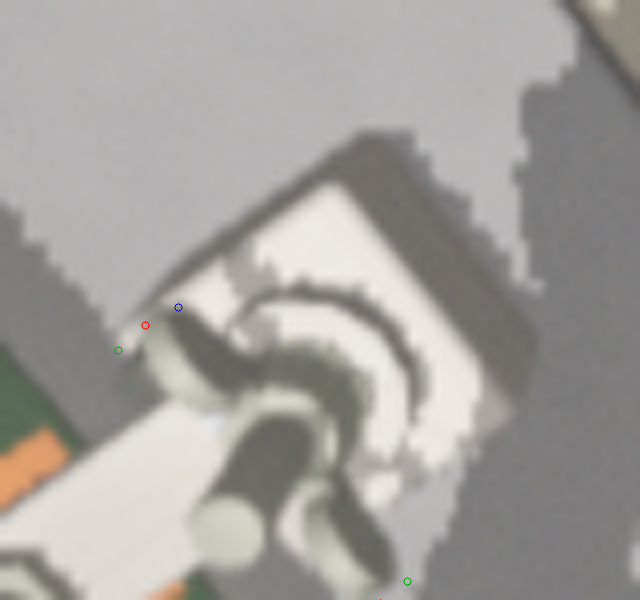

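View pics/t9z.png

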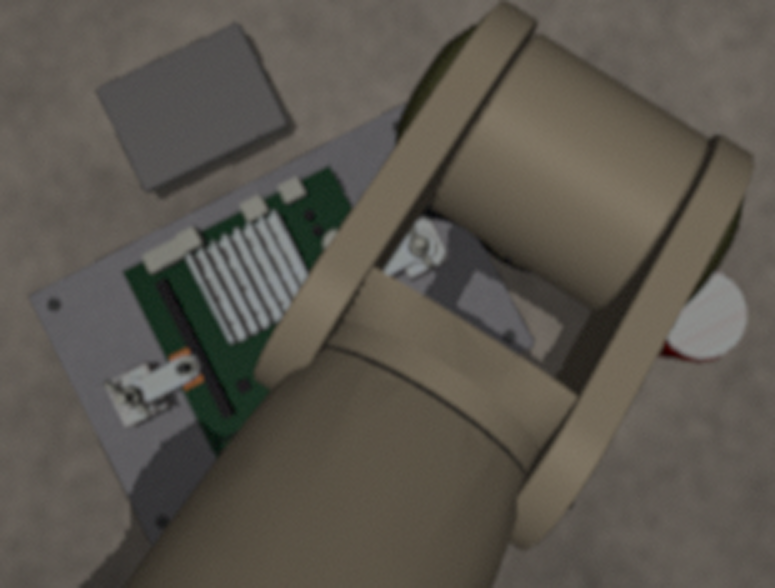

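```bash
python3 -c "
from h import *
st(); print(hand_in())"
```

```text
16.95 pos [ 0.5337 -0.182   0.1592] phi -96.0 F [ 0.4  0.4 -0.4] T [0.01 0.05 0.02] J [-30.7  26.2  79.7  -0.3  72.8  65.4]
the job is handed in; nothing more can be done
None
```

The clamp is closed and its wing nut is home, as far as my checks can tell. I handed the job in at about 17 s of the 72 s allowed; the hand-in gives no verdict.

- **Clamp arm:** I pushed it by its spindle with the shut fingertips until it stopped dead against its pin, at about 12 N. The spindle position that implies is within 1 mm of the closed position worked out from the plate. The nut was still about 5.5 rad loose at that point. The later scene pictures show the arm still in place.
- **Wing nut:** I ran it down about 318° with two long clockwise strokes, one on each wing, until it stopped hard at about 9 N. In the last wrist picture the line through the wings matches the home direction to about 1°. The wing tips sit 2–3 pixels inside where I predicted them, which changes the size but not the angle.
- **Everything else:** After I lifted clear, the force readings were at noise level, so the robot was touching nothing. The highest contact force I read was about 12 N, and those readings come only at the end of each move. I planned every path clear of the board, can, screwdriver and screw box. The robot hid part of the bench in the last top view, so I did not re-measure where those things ended up.

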